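Unhitch and raise the work arm of a soldering station

ROBOT

A 6-joint arm with a two-finger parallel gripper is mounted at the origin on the work surface. World frame = base frame: x ahead of the robot, y to its left, z up, the work surface at z = 0. Lengths are in m, angles in rad, forces in N, time in s.
With the tool pointing down it reaches from about 0.25 to 0.8 m from the base axis. Payload 8.5 kg.
Tool frame: the origin (TCP) lies midway between the tips of the shut fingers; the grasp point (between the pads) lies 19 mm behind it; z points along the fingers, y is the line along which they close (so a half turn about z gives the same grasp; the last joint's range is limited). The gripper opens to 85 mm and grips with 20 to 120 N. Pads are 22 mm wide; open, the fingers measure 114 mm over their backs; the gripper's body (76 mm by 85 mm) begins 54 mm behind the grasp point. The pads swing forward as they close: fully open they stand 13 mm farther back than shut.
Start: joints at [-1.156, 0.238, -0.013, 1.319, 0, 1.571], TCP at [0.212, -0.48, 0.231] pointing down, gripper open.
Joint ranges: [-2.66, 2.66], [-1.03, 1.9], [-1.14, 1.46], [-1.82, 2.27], [-1.45, 1.34], [-3.14, 3.14]. Speed limits (rad/s): [2.22, 2.22, 2.79, 3.14, 3.14, 3.14].

INTERFACE

Orientations are given as a unit quaternion [w, x, y, z].
In Python, from cell import * gives the robot as it stands. The module is installed in compiled form; this text tells all that it offers.
- The arm moves only by the shell command python3 -m creep 'ROWS' [FORCE]. ROWS is JSON, a list of rows, each a list of 3 entries, a list of its own where there are three numbers: the shift along the tool's x, y, z in cm, then the turn about the tool's z in rad, then the finger opening in cm, from 0 to 8.54. In form: [[[dx, dy, dz], roll, hand], ...]. A call has 1 to 12 rows; each row is the pose to reach, as a shift and turn from the pose commanded when the call began, along the tool's axes at that moment; what a row does not reach only later rows make up. A row lasts 1/12 s, in which the tool goes at most 41.7 mm and 7.16 degrees, less where a joint would pass 70% of its speed; a pose out of reach is approached as far as the arm can. A call with a gripper value outside its range is refused whole. The fingers move at their own pace and stop on an object; FORCE is the grip in N (left out, the last holds). Time passes only in rows, so rows that repeat a pose let the fingers close. It gives the time, the measured TCP pose, the force, the opening and the grip force at its end, in the units of the state.
- state(): the state, without advancing time (a new reading comes with each control period).
- camera(name): name is "scene" or "top"; returns (picture, depth): 400x640x3 uint8, red, green, blue; 400x640 float32, m along the optical axis (not along the pixel's ray), 0 where there is no reading.
- calibration(name): a dict with "K" (3x3 intrinsics, pixels), "position" and "rotation" of the camera in the world. Camera axes: x right, y up, looking along -z (the intrinsics and any distortion apply to the point x, -y, -z); pixel columns grow to the right and rows downward; lengths in m; the calibration is good to about 2 mm. A picture is of the moment at which its call begins. calibration takes no time and is no camera call.
- close_job(): hands the job in; it is judged then, once.
The state is a dict: "t": time; "joint_pos": joint angles; "dq": joint speeds; "joint_efforts": joint torques, N m; "eef_pos": TCP position; "eef_rot": TCP orientation; "force": force on the tool from outside, world axes, zero at the start; "wrist_torque": the same for the moment, N m; "grip_width": opening from 0.0 (shut) to 1.0 (fully open); "grasp_force": force on a finger pad.
Only numpy, scipy, OpenCV 4.12 (cv2) and the standard library are available. Lean on these libraries where they do the work, as an engineer would, in place of code of your own. Each camera call takes 0.05 s, during which the arm holds its last target. There are 200 camera calls.

TASK

On the jeweller's soldering station, first slide the soldering-board carriage by its orange grip along its rail right up to the red end stop, so that it no longer blocks the latch. Then pull the black latch knob on the red hitch coupler sideways out against its spring, lift the arm off its ball, and finish holding it still in the gripper, raised with the coupler at least 6 cm above its lowered place; do not let go or put it down. Leave the carriage at its stop and everything else on the bench where it stands.

Things in the scene. Friction and masses are not known exactly. Their poses are not given: they have to be found in the camera images.
- ball (a point): centre of the steel hitch ball (28 mm across) on the station's grey base plate, 80 mm above the bench; fixed. Station axes, turned by up to 20 degrees: x along the lowered arm from hinge to ball, z up, y towards the latch knob and carriage. The base plate is 12 mm thick, x = -270 to 70, y = -65 to 175 mm from the ball
- hinge (a point): middle of the arm's level hinge axis (along station y), 200 mm behind the ball along -x and 86 mm above the bench, between two blue cheeks 98 mm tall. Axes as ball
- work_arm: the hinged steel arm with its red hitch coupler and latch; origin in the middle of the hinge axis, x along the arm to the coupler, level while it is down. Swings up freely to 0.9 rad, weighs 2 to 5 N at the coupler, falls back when not held; 0.31 rad lifts the coupler 60 mm, 0.40 rad 78 mm. Half-way along it a brass clamp with a gold ring stands up to 128 mm above the bench
- socket (a point): centre of the socket of the red coupler on the arm's free end; coincides with ball while the arm is down, and its height over ball tells how far the arm is raised. The coupler is 56 mm along the arm, 44 mm wide, from 31 mm below to 29 mm above this point. x along the arm away from the hinge, y towards the latch knob
- latch (a joint): travel of the spring latch, m: 0 latched, growing as its knob is pulled sideways out of the coupler (along its +y), end of travel 0.018. Its bolt catches under the ball's collar: the arm cannot be lifted until about 0.007 is pulled. The spring pulls it back with 4 N at 0, 8 N at full travel. The arm may be lifted by the pulled knob
- latch_knob (a point): middle of the grip of the black latch knob, a level spool with its axis along the coupler's y: grip 22 mm thick, 26 long, then an outer flange 32 mm across. Arm down: 64 mm above the bench, 49 mm to the +y side of the ball; 14 mm of bare 10 mm rod between coupler and grip. Best pinched from above with a finger on each of its sides along x, where there is free space
- carriage (a joint): travel of the soldering-board carriage, m: 0 to 0.12, growing along station -x towards the red end stop, which it meets at 0.12. It starts at 0 to 0.03, where its board stands 4 mm outside the latch knob's flange, so that the latch cannot be pulled. Slides with 2 N of friction and stays where it is left
- carriage_handle (a point): middle of the carriage's orange grip, an upright cylinder 24 mm across and 32 tall, centre 105 mm above the bench, on the carriage's outer edge, 150 mm to the +y side of the ball. The carriage bears a tan soldering board 90 mm along the rail, 60 wide, scorched black on top, top 87 mm above the bench
- end_stop (a point): face of the red end stop at the -x end of the rail, 25 mm above the bench; axes as ball
- flux_bottle: bystander, leave alone: green plastic bottle, 52 mm across, 100 mm tall, origin under its centre
- brass_dish: bystander, leave alone: small open brass bowl, 76 mm across, 30 mm tall, origin under its centre
- charcoal_block: bystander, leave alone: black block 90 x 60 x 35 mm, origin under its centre
- bench_block: bystander, leave alone: bright steel block 75 x 75 x 28 mm, origin under its centre
- tweezers: bystander, leave alone: steel tweezers lying along their x, 155 mm long, 7 mm thick
- helping_hand: bystander, leave alone: third-hand stand: blue round foot 84 mm across with a steel post and a short arm, about 105 mm tall, origin under its foot
- ring_mandrel: bystander, leave alone: dark steel rod lying along its x, 22 mm thick, 200 mm long

How it is judged:
On the way, in this order (a step that is already met when the one before it is completed fails the run):
1. the carriage stands at its end stop (within 5 mm) (value of joint carriage above 0.115 m), for 0.2 s.
2. the latch is pulled out (value of joint latch above 0.007 m), for 0.05 s.
At the end, for the whole second after the job is handed in: the coupler is held still by the fingers (at least 1 N on the arm, its coupler or latch knob, arm turning slower than 0.08 rad/s) at least 58 mm above its place on the ball, and the carriage is within 8 mm of its end stop (z of socket in the frame of ball above 0.058 m and angular speed of work_arm below 0.08 rad/s and contact force between the fingers and work_arm above 1 N and value of joint carriage above 0.112 m); the arm keeps its last pose, push and grip.
It fails at once if a bystander is moved by more than 25 mm (distance of any of flux_bottle, brass_dish, charcoal_block, bench_block, tweezers, helping_hand, ring_mandrel from where it was at the start of the episode above 0.025 m).
It also fails if it takes over 51 s, if anything falls off the work surface, if the arm or the gripper's body presses on something with over 40 N, if the wrist force passes 120 N, or if a joint passes its speed limit or range.

## Working session

There is one attempt and no reset: what is moved stays moved. The work goes in short steps, Python scripts to look and compute and a shell command to move; the robot and the scene stay as the last step left them, time stands still between calls to the robot, and variables do not carry over. Pictures are saved under pics/ and viewed, at most 10 in all, crops included, and the job is handed in when it is done.

```bash
mkdir -p pics; cat > h.py <<'E'
from cell import *
import numpy as np, cv2
def cloud(name):
    im,d=camera(name); c=calibration(name); K=np.array(c["K"])
    v,u=np.mgrid[:400,:640]
    p=np.stack([(u-K[0,2])/K[0,0]*d,-(v-K[1,2])/K[1,1]*d,-d],-1)
    P=p@np.array(c["rotation"]).T+np.array(c["position"])
    P[d==0]=np.nan
    return im,d,P
E
python3 - <<'E'
from h import *
for n in("scene","top"):
    im,d,P=cloud(n); cv2.imwrite(f"pics/{n}0.png",im[:,:,::-1]); np.savez(f"{n}0.npz",im=im,P=P)
    c=calibration(n);print(n,{k:np.round(v,3).tolist() if k!='x' else 0 for k,v in c.items()})
s=state();print(s)
E
```

```text
Traceback (most recent call last):
  File "h.py", line 7, in cloud
    P=p@np.array(c["rotation"]).T+np.array(c["position"])
      ~^~~~~~~~~~~~~~~~~~~~~~~~~~
ValueError: matmul: Input operand 1 has a mismatch in its core dimension 0, with gufunc signature (n?,k),(k,m?)->(n?,m?) (size 4 is different from 3)
```

Rotation is a quaternion (w,x,y,z).

```bash
sed -i 's/^import numpy.*/import numpy as np, cv2\nfrom scipy.spatial.transform import Rotation as R\ndef q(a): return R.from_quat(np.roll(a,-1)).as_matrix()/; s/np.array(c\["rotation"\]).T/q(c["rotation"]).T/' h.py
python3 - <<'E'
from h import *
for n in("scene","top"):
    im,d,P=cloud(n); cv2.imwrite(f"pics/{n}0.png",im[:,:,::-1]); np.savez(f"{n}0.npz",im=im,P=P)
    c=calibration(n);print(n,c.keys(),np.round(c["position"],3),np.round(q(c["rotation"]),2).tolist(), np.round(np.nanpercentile(P[...,2],[1,30,50,99]),3))
s=state();print(s)
E
```

```text
scene dict_keys(['K', 'position', 'rotation']) [1.204 0.557 0.935] [[-0.66, -0.54, 0.52], [0.75, -0.46, 0.48], [-0.02, 0.71, 0.7]] [-0.757 -0.119  0.     0.482]
top dict_keys(['K', 'position', 'rotation']) [0.417 0.009 1.139] [[-0.02, 0.99, -0.16], [-1.0, -0.01, 0.03], [0.03, 0.16, 0.99]] [-0.757 -0.003  0.     0.387]
{'t': 0.15, 'joint_pos': array([-1.15594800e+00,  2.38645275e-01, -1.40403474e-02,  1.31917730e+00,
       -6.17990163e-06,  1.57077494e+00]), 'dq': array([ 0.00012654, -0.00279022,  0.00071641, -0.00137934,  0.00071273,
       -0.00047431]), 'joint_efforts': array([ 2.77022358e-03, -5.39078379e+01,  3.46597338e+01,  1.44121150e-02,
        1.58121916e-04, -2.22487245e-05]), 'eef_pos': array([ 0.21147949, -0.48019507,  0.23083198]), 'eef_rot': array([-5.21230901e-04,  9.78562287e-01,  2.05950399e-01, -1.12845403e-04]), 'force': array([-0.68660838, -0.4499465 ,  0.63314158]), 'wrist_torque': array([-0.04386836, -0.00017807,  0.02157373]), 'grasp_force': 0.0, 'grip_width': 0.9994753587192106}
```

View pics/top0.png

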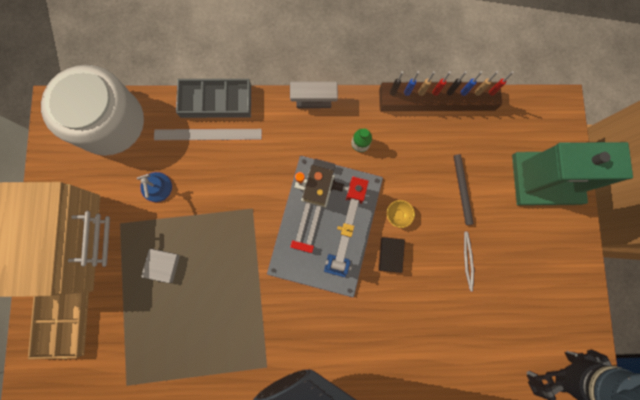

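View pics/scene0.png

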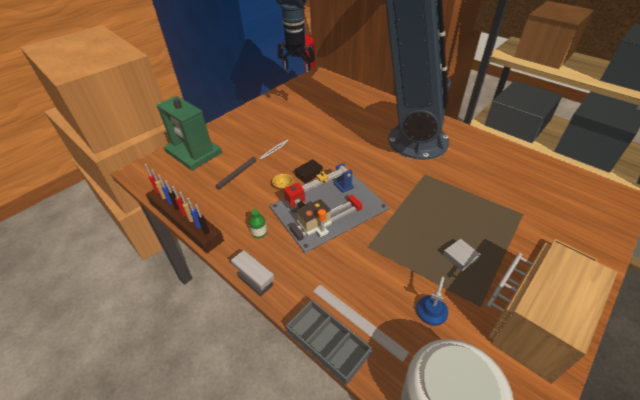

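The top view shows the hinge at (339,263), coupler (357,189), knob (338,186), board (318,185), orange grip (299,177) and end stop (302,246). The scene view shows the same layout. Next I'll segment these by colour and height.

```bash
cat > seg.py <<'E'
from h import *
def seg(im,P,pre):
    hsv=cv2.cvtColor(im,cv2.COLOR_RGB2HSV).astype(int);h,s,v=[hsv[...,i] for i in range(3)];z=P[...,2]
    roi=(P[...,0]>.3)&(P[...,0]<.75)&(abs(P[...,1])<.3)
    for n,m in dict(orange=(h>8)&(h<14)&(s>200)&(v>180)&(z>.115)&(z<.13),
      red=((h<6)|(h>174))&(s>170)&(z>.1)&(z<.12), stop=((h<6)|(h>174))&(s>170)&(z>.018)&(z<.06),
      blue=(h>100)&(h<125)&(s>120)&(z>.09)&(z<.105), gold=(h>15)&(h<30)&(s>150)&(z>.1)&(z<.14),
      plate=(z>.008)&(z<.016)&(s<90), tan=(z>.083)&(z<.091)&(s<170), knob=(v<80)&(z>.055)&(z<.083)).items():
        m=m&roi; Q=P[m]
        if len(Q)<3: print(pre,n,len(Q));continue
        c=Q.mean(0); r=cv2.minAreaRect((Q[:,:2]*1000).astype(np.float32))
        print(pre,n,len(Q),np.round(c,4),"rect",np.round(r[0],1),np.round(r[1],1),round(r[2],1),"zmax",round(Q[:,2].max(),4))
E
python3 - <<'E'
from seg import *
for n in("scene","top"):
    a=np.load(n+"0.npz"); seg(a["im"],a["P"],n)
a=np.load("top0.npz");im=a["im"][140:310,255:425];cv2.imwrite("pics/crop.png",cv2.resize(im[:,:,::-1],None,fx=3.5,fy=3.5,interpolation=cv2.INTER_CUBIC))
for u,v in [(299,177),(357,187),(338,186),(318,190),(302,247),(347,230)]: print(u,v,a["im"][v,u],a["P"][v,u].round(4))
E
```

```text
scene orange 35 [0.6515 0.0396 0.1206] rect [651.3  39.8] [22.9 17.5] 66.1 zmax 0.1242
scene red 138 [ 0.6243 -0.1073  0.1038] rect [ 622.6 -109.8] [46.6 54.7] 72.9 zmax 0.1078
scene stop 117 [0.503  0.0228 0.0382] rect [548.8 -32.2] [ 57.9 234.7] 44.9 zmax 0.06
scene blue 14 [ 0.4353 -0.0419  0.0975] rect [431.1 -52.3] [45.2 25.2] 77.4 zmax 0.1001
scene gold 67 [ 0.5189 -0.077   0.1079] rect [518.4 -74.5] [40.  28.9] 70.1 zmax 0.1298
scene plate 2841 [ 0.5425 -0.01    0.012 ] rect [540.6 -29.2] [240.8 340.7] 74.1 zmax 0.016
scene tan 452 [ 0.6094 -0.0239  0.0869] rect [559.4 -46.7] [281.  122.3] 18.3 zmax 0.091
scene knob 48 [ 0.6089 -0.0583  0.0729] rect [548.2 -23.8] [ 85.2 206. ] 82.4 zmax 0.0829
top orange 23 [0.6477 0.0363 0.1202] rect [648.5  36.5] [18.2 17.6] 0.3 zmax 0.1244
top red 298 [ 0.6199 -0.1095  0.1044] rect [ 620.  -109.8] [42.9 53.8] 73.5 zmax 0.1113
top stop 144 [0.4789 0.0349 0.0376] rect [479.   34.6] [56.8 17.3] 74.3 zmax 0.0434
top blue 75 [ 0.4298 -0.0542  0.0974] rect [429.1 -55.7] [52.4 33.5] 74.1 zmax 0.101
top gold 124 [ 0.5147 -0.0789  0.1084] rect [516.  -75.5] [36.3 27. ] 74.2 zmax 0.1316
top plate 6872 [ 0.515  -0.0253  0.0121] rect [553.1   1.4] [307.2 448.7] 74.4 zmax 0.016
top tan 828 [ 0.6192 -0.0172  0.0872] rect [551.1 -35.4] [154.5 251.6] 77.7 zmax 0.091
top knob 112 [ 0.637  -0.0626  0.0726] rect [593.1 -43. ] [128.3 346.1] 77.7 zmax 0.083
299 177 [237 120  14] [0.6477 0.0378 0.1179]
357 187 [83 76 72] [ 0.6227 -0.1088  0.107 ]
338 186 [48 38 33] [ 0.6327 -0.0628  0.0733]
318 190 [173 131  57] [ 0.6198 -0.01    0.0878]
302 247 [198  41  32] [0.477  0.0335 0.0386]
347 230 [142 111  54] [ 0.513  -0.0798  0.1147]
```

View pics/crop.png

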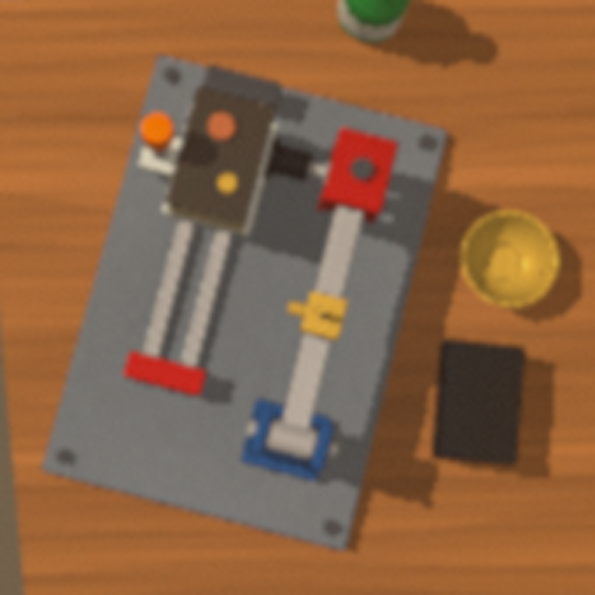

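The pieces agree with each other: station yaw is about -16°, ball at about (0.6215, -0.1095), hinge at (0.429, -0.055), and the handle at about (0.649, 0.038). The plate is 341x241 mm, as the task says. I'll start moving towards the handle, staying high, with the fingers closing along station x.

```bash
python3 -m creep '[[[30.5,-14.9,0],-0.876,8.5],[[30.5,-14.9,0],-0.876,8.5],[[30.5,-14.9,0],-0.876,8.5],[[30.5,-14.9,0],-0.876,8.5],[[30.5,-14.9,0],-0.876,8.5],[[30.5,-14.9,0],-0.876,8.5],[[30.5,-14.9,0],-0.876,8.5],[[30.5,-14.9,0],-0.876,8.5],[[30.5,-14.9,0],-0.876,8.5],[[30.5,-14.9,0],-0.876,8.5],[[30.5,-14.9,0],-0.876,8.5],[[30.5,-14.9,0],-0.876,8.5]]' 30
cat >> h.py <<'E'
def go(*targets,yaw=-16):
    s=state();M=q(s["eef_rot"]);p=s["eef_pos"]
    cur=np.degrees(np.arctan2(M[1,1],M[0,1]));print("t",s["t"],"tcp",p.round(4),"tool y yaw",cur.round(2),"z",M[:,2].round(3),"F",s["force"].round(1),"grip",round(s["grip_width"],3),s["grasp_force"],"roll",np.round(-np.radians(yaw-cur),3))
    for T in targets: print(T,"->",(100*(np.array(T)-p)@M).round(2))
E
python3 -c "
from h import *
go([.6495,.0375,.231],[.6495,.0375,.095])"
```

```text
t: 1.15
eef_pos: [0.4299, -0.2219, 0.2311]
eef_rot: [-0.0, 0.799, 0.601, -0.0]
force: [0.3, 0.7, -0.3]
grip_width: 1.003
grasp_force: 0.0
t 1.15 tcp [ 0.4299 -0.2219  0.2311] tool y yaw -16.1 z [-0.001 -0.    -1.   ] F [ 0.3  0.7 -0.3] grip 1.003 0.0 roll -0.002
[0.6495, 0.0375, 0.231] -> [31.01 13.9  -0.  ]
[0.6495, 0.0375, 0.095] -> [31.01 13.91 13.6 ]
```

```bash
python3 -m creep '[[[31,13.9,0],0,8.5],[[31,13.9,0],0,8.5],[[31,13.9,0],0,8.5],[[31,13.9,0],0,8.5],[[31,13.9,0],0,8.5],[[31,13.9,0],0,8.5],[[31,13.9,0],0,8.5],[[31,13.9,0],0,8.5],[[31,13.9,0],0,8.5],[[31,13.9,0],0,8.5],[[31,13.9,0],0,8.5],[[31,13.9,0],0,8.5]]'
python3 - <<'E'
from seg import *
go([.6495,.0375,.231],[.6495,.0375,.095])
im,d,P=cloud("scene");cv2.imwrite("pics/s1.png",cv2.resize(im[130:270,220:420,::-1],None,fx=4,fy=4,interpolation=cv2.INTER_CUBIC))
E
```

```text
t: 2.15
eef_pos: [0.6491, 0.0362, 0.2315]
eef_rot: [-0.0, 0.8, 0.601, -0.0]
force: [-0.1, 0.0, 0.1]
grip_width: 0.993
grasp_force: 0.0
t 2.15 tcp [0.6491 0.0362 0.2315] tool y yaw -16.17 z [-0.001 -0.    -1.   ] F [-0.1  0.   0.1] grip 0.993 0.0 roll -0.003
[0.6495, 0.0375, 0.231] -> [0.14 0.   0.05]
[0.6495, 0.0375, 0.095] -> [1.400e-01 1.000e-02 1.365e+01]
```

View pics/s1.png

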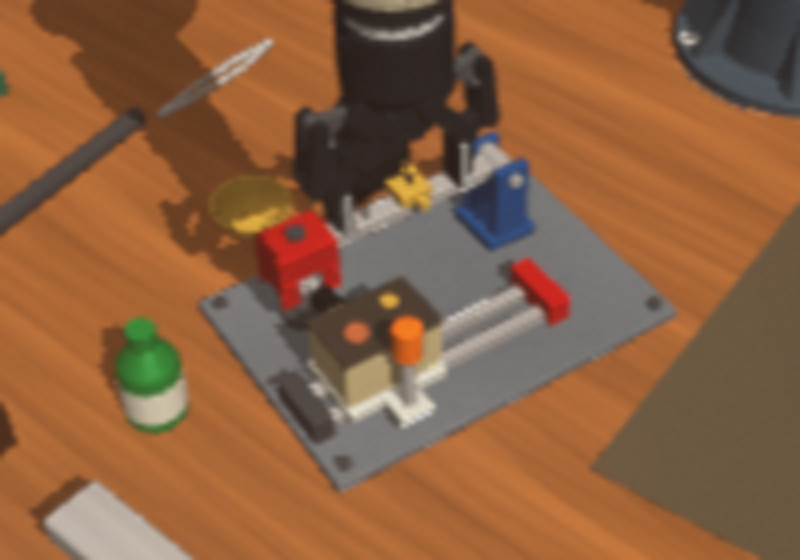

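The open gripper hovers above, with its fingers lined up along the station x axis. The orange grip, at crop pixel (407,340), stands clear beside the board. I'll descend and close.

```bash
python3 -m creep '[[[0,0,3],0,8.5],[[0,0,6],0,8.5],[[0,0,9],0,8.5],[[0,0,11.5],0,8.5],[[0,0,13.6],0,8.5],[[0,0,13.6],0,2],[[0,0,13.6],0,2],[[0,0,13.6],0,2],[[0,0,13.6],0,2],[[0,0,13.6],0,2],[[0,0,13.6],0,2],[[0,0,13.6],0,2]]' 30; python3 -m creep '[[[0,0,0],0,2],[[0,0,0],0,2]]'
```

```text
t: 3.2
eef_pos: [0.6507, 0.0383, 0.0972]
eef_rot: [0.001, 0.799, 0.602, 0.001]
force: [-1.8, -1.4, 7.0]
grip_width: 0.268
grasp_force: 29.1
t: 3.37
eef_pos: [0.6507, 0.0382, 0.0972]
eef_rot: [0.001, 0.799, 0.602, 0.001]
force: [-1.4, -1.0, 6.3]
grip_width: 0.271
grasp_force: 29.1
```

It's gripped at 23 mm opening, with 29 N on the pads. Now I'll slide along -tool y.

```bash
python3 -m creep '[[[0,-1,0],0,2],[[0,-2,0],0,2],[[0,-3,0],0,2],[[0,-4,0],0,2],[[0,-5,0],0,2],[[0,-6,0],0,2],[[0,-7,0],0,2],[[0,-8,0],0,2],[[0,-8.4,0],0,2],[[0,-8.6,0],0,2]]'; python3 -m creep '[[[0,-0.3,0],0,2],[[0,-0.6,0],0,2],[[0,-0.9,0],0,2],[[0,-0.9,0],0,2]]'; python3 -c "
from h import *
s=state();d=s['eef_pos'][:2]-[.6215,-.1095];c,n=np.cos(np.radians(-16)),np.sin(np.radians(-16));print('station',d@[c,n],d@[-n,c])
print(d@[c,n]*0+(s['eef_pos'][:2]-[.6507,.0382])@[c,n])"
```

```text
t: 4.2
eef_pos: [0.5678, 0.0615, 0.0972]
eef_rot: [0.002, 0.799, 0.601, 0.001]
force: [0.6, -4.8, 6.7]
grip_width: 0.267
grasp_force: 30.2
t: 4.53
eef_pos: [0.5593, 0.0639, 0.0972]
eef_rot: [0.001, 0.799, 0.601, 0.001]
force: [-2.9, -4.8, 8.1]
grip_width: 0.27
grasp_force: 30.4
station -0.10756827997430116 0.14953408191053513
-0.0949254840415292
```

```bash
python3 -m creep '[[[0,-0.3,0],0,2],[[0,-0.6,0],0,2],[[0,-0.8,0],0,2],[[0,-0.8,0],0,2]]'; python3 -m creep '[[[0,-0.3,0],0,2],[[0,-0.6,0],0,2],[[0,-0.6,0],0,2]]'; python3 -m creep '[[[0,-0.3,0],0,2],[[0,-0.5,0],0,2],[[0,-0.5,0],0,2]]'
```

```text
t: 4.87
eef_pos: [0.5518, 0.066, 0.0972]
eef_rot: [0.002, 0.799, 0.601, 0.001]
force: [-0.8, -4.5, 7.5]
grip_width: 0.268
grasp_force: 30.4
t: 5.12
eef_pos: [0.5459, 0.0676, 0.0972]
eef_rot: [0.002, 0.799, 0.601, 0.001]
force: [-2.3, -5.6, 8.5]
grip_width: 0.266
grasp_force: 30.4
t: 5.37
eef_pos: [0.5447, 0.068, 0.0973]
eef_rot: [0.004, 0.799, 0.601, 0.002]
force: [12.8, -12.3, -2.3]
grip_width: 0.27
grasp_force: 30.3
```

The motion stalled and the force jumped to about 13 N, so the carriage is at its stop after 110 mm of travel. I'll hold, release, rise and look.

```bash
python3 -m creep '[[[0,-0.2,0],0,2],[[0,-0.2,0],0,2],[[0,-0.2,0],0,2],[[0,0.2,0],0,2],[[0,0.2,0],0,8.5],[[0,0.2,0],0,8.5],[[0,0.2,0],0,8.5],[[0,0.2,0],0,8.5],[[0,0.2,0],0,8.5],[[0,0.2,0],0,8.5]]'; python3 -m creep '[[[0,0,-3],0,8.5],[[0,0,-6],0,8.5],[[0,0,-9],0,8.5],[[0,0,-12],0,8.5],[[0,0,-12],0,8.5]]'
python3 - <<'E'
from seg import *
im,d,P=cloud("scene");seg(im,P,"scene");cv2.imwrite("pics/s2.png",cv2.resize(im[130:270,220:420,::-1],None,fx=4,fy=4,interpolation=cv2.INTER_CUBIC))
b=np.array([.6215,-.1095]);c,n=np.cos(np.radians(-16)),np.sin(np.radians(-16));k=b+.049*np.array([-n,c]);print(k)
go([*k,.2],[*k,.047])
E
```

```text
t: 6.2
eef_pos: [0.5421, 0.0695, 0.0953]
eef_rot: [-0.0, 0.799, 0.602, -0.0]
force: [-0.1, 0.6, 0.1]
grip_width: 0.997
grasp_force: 0.0
t: 6.62
eef_pos: [0.5445, 0.0697, 0.221]
eef_rot: [0.002, 0.799, 0.602, 0.004]
force: [0.1, 0.0, -0.1]
grip_width: 0.993
grasp_force: 0.0
scene orange 32 [0.5476 0.068  0.1203] rect [546.8  68.2] [20.8 18.6] 71.8 zmax 0.1246
scene red 140 [ 0.6243 -0.1073  0.1039] rect [ 623.  -107.7] [45.4 55.3] 76.3 zmax 0.1089
scene stop 36 [0.5336 0.0096 0.0406] rect [559.8 -21.2] [ 25.3 234.7] 44.6 zmax 0.0589
scene blue 14 [ 0.4369 -0.0331  0.0965] rect [436.7 -34.3] [ 9.  24.7] 75.3 zmax 0.1
scene gold 70 [ 0.519  -0.0767  0.1077] rect [519.2 -74.9] [39.5 31.3] 68.1 zmax 0.1279
scene plate 2892 [ 0.5621 -0.0149  0.012 ] rect [540.5 -28.5] [240.  339.9] 74.0 zmax 0.016
scene tan 409 [ 0.5325 -0.002   0.0867] rect [515.3  -6.6] [175.9 181.7] 78.3 zmax 0.091
scene knob 100 [ 0.6214 -0.05    0.0704] rect [559.7 -10.5] [102.  202.3] 78.1 zmax 0.0829
[ 0.63500623 -0.06239818]
t 6.6667 tcp [0.5439 0.0696 0.2184] tool y yaw -16.03 z [ 0.006  0.001 -1.   ] F [ 1.5  0.3 -0.4] grip 0.994 0.0 roll -0.001
[np.float64(0.635006230435033), np.float64(-0.06239817689902237), 0.2] -> [-10.18  12.4    1.88]
[np.float64(0.635006230435033), np.float64(-0.06239817689902237), 0.047] -> [-10.21  12.32  17.17]
```

View pics/s2.png

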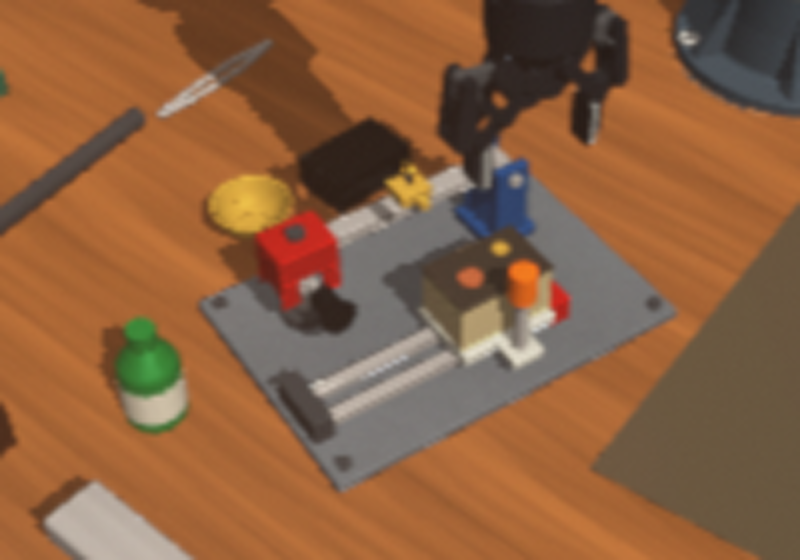

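The carriage now touches the red stop, with its handle at about (0.546, 0.068). The knob at crop pixel (330,308) is free. Before pinching, I'll check the knob in station coordinates.

```bash
python3 - <<'E'
from seg import *
b=np.array([.6215,-.1095]);c,n=np.cos(np.radians(-16)),np.sin(np.radians(-16))
for N in("scene","top"):
    im,d,P=cloud(N); D=P[...,:2]-b; S=np.stack([D@[c,n],D@[-n,c],P[...,2]],-1)*1000
    m=(abs(S[...,0])<30)&(S[...,1]>24)&(S[...,1]<95)&(S[...,2]>45)&(S[...,2]<90)
    Q=S[m];print(N,len(Q));
    for lo in range(24,90,4):
        k=Q[(Q[:,1]>=lo)&(Q[:,1]<lo+4)]
        if len(k):print(lo,len(k),"x",k[:,0].min().round(),k[:,0].max().round(),"zmax",k[:,2].max().round(1))
E
```

```text
scene 98
24 3 x 3.0 21.0 zmax 70.6
28 1 x 5.0 5.0 zmax 64.3
32 3 x -8.0 5.0 zmax 75.0
36 8 x -9.0 10.0 zmax 75.7
40 6 x -9.0 13.0 zmax 75.4
44 7 x -1.0 11.0 zmax 76.8
48 8 x -10.0 11.0 zmax 77.8
52 4 x -3.0 12.0 zmax 74.1
56 2 x 6.0 10.0 zmax 75.7
60 10 x -9.0 14.0 zmax 79.1
64 40 x -14.0 16.0 zmax 79.4
68 6 x -13.0 13.0 zmax 77.8
top 127
24 5 x -3.0 5.0 zmax 71.7
28 6 x -5.0 4.0 zmax 69.7
32 7 x -6.0 3.0 zmax 70.3
36 13 x -9.0 11.0 zmax 76.7
40 12 x -11.0 7.0 zmax 78.2
44 14 x -11.0 12.0 zmax 76.9
48 13 x -10.0 10.0 zmax 76.7
52 12 x -11.0 8.0 zmax 78.1
56 14 x -11.0 10.0 zmax 79.6
60 16 x -16.0 14.0 zmax 80.8
64 15 x -14.0 12.0 zmax 82.8
```

The spool measures where expected: its grip runs over y = 36–62 mm and is centred on x = 0. I'll go above it.

```bash
python3 -m creep '[[[-2.5,3.1,0.5],0,8.5],[[-5,6.2,0.9],0,8.5],[[-7.5,9.3,1.3],0,8.5],[[-10.2,12.3,1.6],0,8.5],[[-10.2,12.3,1.6],0,8.5],[[-10.2,12.3,1.6],0,8.5],[[-10.2,12.3,1.6],0,8.5]]'; python3 -c "
from h import *
go([.6348,-.0627,.2],[.6348,-.0627,.047])"
```

```text
t: 7.35
eef_pos: [0.6314, -0.0627, 0.1976]
eef_rot: [-0.001, 0.799, 0.601, -0.001]
force: [-0.4, 0.4, -0.0]
grip_width: 0.99
grasp_force: 0.0
t 7.35 tcp [ 0.6314 -0.0627  0.1976] tool y yaw -16.09 z [-0.003  0.001 -1.   ] F [-0.4  0.4 -0. ] grip 0.99 0.0 roll -0.002
[0.6348, -0.0627, 0.2] -> [ 0.1   0.33 -0.24]
[0.6348, -0.0627, 0.047] -> [ 0.1   0.37 15.06]
```

```bash
python3 -m creep '[[[0.1,0.3,2.5],0,8.5],[[0.1,0.3,5],0,8.5],[[0.1,0.3,7.5],0,8.5],[[0.1,0.3,10],0,8.5],[[0.1,0.3,12],0,8.5],[[0.1,0.3,13.5],0,8.5],[[0.1,0.3,15],0,8.5],[[0.1,0.3,15],0,8.5],[[0.1,0.3,15],0,8.5]]'; python3 -c "
from h import *
go([.6348,-.0627,.047])"
```

```text
t: 8.1
eef_pos: [0.6343, -0.0613, 0.049]
eef_rot: [-0.001, 0.798, 0.602, -0.001]
force: [0.5, 0.0, -0.1]
grip_width: 0.994
grasp_force: 0.0
t 8.1 tcp [ 0.6343 -0.0613  0.049 ] tool y yaw -15.96 z [-0.002  0.    -1.   ] F [ 0.5  0.  -0.1] grip 0.994 0.0 roll 0.001
[0.6348, -0.0627, 0.047] -> [-0.12  0.09  0.2 ]
```

```bash
python3 -m creep '[[[-0.1,0.1,0.2],0,8.5],[[-0.1,0.1,0.2],0,8.5],[[-0.1,0.1,0.2],0,1.5],[[-0.1,0.1,0.2],0,1.5],[[-0.1,0.1,0.2],0,1.5],[[-0.1,0.1,0.2],0,1.5],[[-0.1,0.1,0.2],0,1.5],[[-0.1,0.1,0.2],0,1.5],[[-0.1,0.1,0.2],0,1.5],[[-0.1,0.1,0.2],0,1.5]]' 60
```

```text
t: 8.93
eef_pos: [0.6332, -0.0629, 0.0476]
eef_rot: [-0.002, 0.799, 0.602, -0.001]
force: [-11.5, 3.8, 11.9]
grip_width: 0.237
grasp_force: 58.2
```

It's pinched at 20 mm opening and 58 N. Now I'll pull the latch out along +tool x.

```bash
python3 -m creep '[[[0.3,0,0],0,1.5],[[0.6,0,0],0,1.5],[[0.9,0,0],0,1.5],[[1.2,0,0],0,1.5],[[1.4,0,0],0,1.5],[[1.4,0,0],0,1.5],[[1.4,0,0],0,1.5]]'
```

```text
t: 9.52
eef_pos: [0.6367, -0.0507, 0.0476]
eef_rot: [-0.001, 0.799, 0.601, -0.002]
force: [-13.8, -2.3, 12.6]
grip_width: 0.237
grasp_force: 58.4
```

The TCP moved 12.7 mm and the spring load shows. I'll lift along the hinge arc.

```bash
python3 -m creep '[[[0,0.05,-0.5],0,1.5],[[0,0.1,-1],0,1.5],[[0,0.1,-1.5],0,1.5],[[0,0.1,-2],0,1.5],[[0,0.1,-2],0,1.5]]'
```

```text
t: 9.93
eef_pos: [0.6375, -0.0514, 0.0664]
eef_rot: [-0.002, 0.799, 0.601, -0.003]
force: [-9.4, -4.0, -5.3]
grip_width: 0.235
grasp_force: 58.8
```

```bash
python3 -m creep '[[[0,0,-0.5],0,1.5],[[0,0,-1],0,1.5],[[0,-0.05,-1.5],0,1.5],[[0,-0.1,-2],0,1.5],[[0,-0.15,-2.5],0,1.5],[[0,-0.2,-3],0,1.5],[[0,-0.25,-3.5],0,1.5],[[0,-0.35,-4],0,1.5],[[0,-0.4,-4.5],0,1.5],[[0,-0.5,-5],0,1.5],[[0,-0.55,-5.3],0,1.5],[[0,-0.55,-5.3],0,1.5]]'; python3 -m creep '[[[0,0,0],0,1.5],[[0,0,0],0,1.5],[[0,0,0],0,1.5]]'
python3 - <<'E'
from seg import *
im,d,P=cloud("scene");seg(im,P,"scene");cv2.imwrite("pics/s3.png",cv2.resize(im[130:270,220:420,::-1],None,fx=4,fy=4,interpolation=cv2.INTER_CUBIC))
E
```

```text
t: 10.93
eef_pos: [0.6325, -0.0499, 0.1191]
eef_rot: [-0.001, 0.799, 0.601, -0.003]
force: [-8.3, -4.6, -7.2]
grip_width: 0.231
grasp_force: 58.9
t: 11.18
eef_pos: [0.6326, -0.05, 0.1185]
eef_rot: [-0.002, 0.799, 0.601, -0.003]
force: [-8.5, -5.3, -5.7]
grip_width: 0.234
grasp_force: 58.9
scene orange 32 [0.5477 0.0681 0.1202] rect [546.2  65.8] [21.9 18.8] 39.3 zmax 0.1237
scene red 2
scene stop 24 [0.4845 0.0603 0.0339] rect [481.5  58.7] [21.9 10.8] 38.2 zmax 0.0414
scene blue 20 [ 0.4353 -0.0441  0.0964] rect [431.8 -53.4] [49.3 28.2] 72.8 zmax 0.0998
scene gold 45 [ 0.5081 -0.0703  0.1339] rect [506.2 -70.8] [34.9 25.3] 48.2 zmax 0.1396
scene plate 3012 [ 0.5625 -0.0193  0.012 ] rect [540.  -29.6] [242.5 341.2] 74.7 zmax 0.016
scene tan 349 [0.5354 0.0086 0.0868] rect [549.9 -10.7] [150.1 230.4] 70.1 zmax 0.091
scene knob 18 [ 0.487  -0.031   0.0713] rect [494.  -20.5] [172.4  60.2] 25.2 zmax 0.083
```

View pics/s3.png

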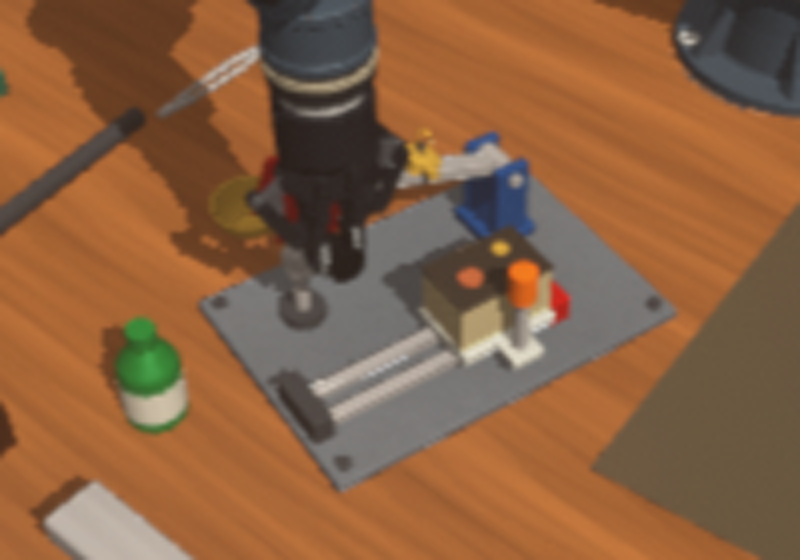

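The coupler is off the ball (bare ball post at crop pixel (300,290)), still in the gripper, and the carriage is at its stop. I'll check the real arm angle for slip.

```bash
python3 - <<'E'
from seg import *
b=np.array([.6215,-.1095]);c,n=np.cos(np.radians(-16)),np.sin(np.radians(-16))
im,d,P=cloud("scene"); D=P[...,:2]-b; S=np.stack([D@[c,n],D@[-n,c],P[...,2]],-1)*1000
hsv=cv2.cvtColor(im,cv2.COLOR_RGB2HSV).astype(int)
a=np.load("scene0.npz");D=a["P"][...,:2]-b;S0=np.stack([D@[c,n],D@[-n,c],a["P"][...,2]],-1)*1000
for T in(S0,S):
    m=(abs(T[...,1])<9)&(T[...,0]>-180)&(T[...,0]<-30)&(T[...,2]>80)&(T[...,2]<150)&((T[...,0]<-125)|(T[...,0]>-80))
    Q=T[m]; f=np.polyfit(Q[:,0],Q[:,2],1);print(len(Q),f,Q[:,0].min(),Q[:,0].max(), "angle",np.arctan(f[0]))
m=((hsv[...,0]<6)|(hsv[...,0]>174))&(hsv[...,1]>170)&(abs(S[...,0])<50)&(abs(S[...,1])<40);print(S[m][:,2].min(),S[m][:,2].max())
E
```

```text
151 [-7.51580980e-04  9.08201484e+01] -179.60509050058187 -32.280292377262775 angle -0.0007515808384134673
67 [  0.497527   184.54249897] -179.39176881759775 -75.19338097609403 angle 0.4616672496134626
114.9045284743333 177.07438648722962
```

The coupler's height matches a lift of about 70 mm, it isn't slipping, and the carriage hasn't moved. I'll hand in.

```bash
python3 -m creep '[[[0,0,0],0,1.5],[[0,0,0],0,1.5],[[0,0,0],0,1.5],[[0,0,0],0,1.5]]'; python3 -c "
from cell import *
print(close_job())"
```

```text
t: 11.62
eef_pos: [0.6326, -0.05, 0.1185]
eef_rot: [-0.002, 0.799, 0.601, -0.003]
force: [-8.5, -4.2, -5.6]
grip_width: 0.233
grasp_force: 58.9
the job is handed in; nothing more can be done
None
```

I handed the job in at 11.6 s: the carriage is at its red end stop, the latch was pulled about 12 mm, and the gripper is holding the coupler still about 70 mm above the ball; the hand-in returned no verdict.

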